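# Crank up the book display riser

### The job

Raise the book on show: fit the loose crank handle onto the square shaft end of the grey display riser, fully down, and wind it clockwise (seen from above) through the several turns it takes until the shelf comes up against its top stop. You will feel the stop as the crank going firm: stop there, do not force it, and do not let the crank slip off the shaft on the way. Leave the crank sitting fully down on the shaft, let go, and leave the other things on the table where they are.

Things in the scene. Friction and masses are not known exactly. Their poses are not given: they have to be found in the camera images.
- riser: Grey display riser, fixed. Origin on the table under the shaft's axis. A 100 x 100 mm gearbox, 60 mm high, is centred on it; its flat top carries the square shaft end. +x points to the lift tub, 200 (x) by 180 (y) by 60 mm high, near wall 140 mm from the shaft's axis; shelf and book rise there to at most 135 mm over the table.
- shaft_foot (a point): Centre of the foot of the upright 20 x 20 mm shaft end, 16 mm tall, on the gearbox's top (60 mm over the table). z up, x and y square to its flats (turn with it). Drag about 0.2 to 0.3 N m; stays where left. Clockwise from above raises the shelf; a hard stop ends it after 2.2 to 3 turns from the start, differing each time.
- shelf_top (a point): Middle of the near edge of the white shelf, at its top face, 140 mm along the riser's +x from the shaft. It rises 12 mm per turn of the shaft, to its stop at about 109 mm over the table: a coarse guide only, as 1 mm is half a radian of the crank.
- crank_socket (a point): Loose crank, 0.28 kg, standing on its 40 x 40 x 22 mm steel hub: centre of the hub's underside; z up, +x along the arm to the knob. Square blind socket from below, 22 x 22 mm, 18 mm deep, 2 mm chamfer, sides along x and y; fits the shaft in any quarter turn. Fully down, the underside lies on the gearbox's top.
- crank_grip (a point): Centre for gripping the crank to carry and fit it, 46 mm over the underside, in the 28 x 28 mm square boss that stands on the hub from 22 to 58 mm over the underside. Axes as crank_socket. The flat arm, 20 mm wide, its top 22 mm over the underside, runs from the hub along +x to the knob.
- knob_mid (a point): Centre of the crank's upright grey plastic knob, a 24 mm thick cylinder 23 to 69 mm over the underside, 80 mm from the hub's axis; this point is 48 mm over the underside; axes as crank_socket. The knob spins freely on its pin, so a gripper can hold it from above without turning while carrying it round.
Things that resemble listed ones, but are neither listed nor needed, are in the scene too. What is shaped like the part that bears crank_socket but green or pink is not meant.

How it is judged:
By the outcome, as a careful person would: the job done as asked, in the order asked, and still so for the second after the job is handed in, with the robot touching nothing.
It also fails if it takes over 72 s, if anything falls off the work surface, if the arm or the gripper's body presses on something with over 40 N, if the wrist force passes 120 N, or if a joint passes its speed limit or range.

### The arm

A 6-joint arm with a two-finger parallel gripper is mounted at the origin on the work surface. World frame = base frame: x ahead of the robot, y to its left, z up, the work surface at z = 0. Lengths are in m, angles in rad, forces in N, time in s.
With the tool pointing down it reaches from about 0.3 to 0.875 m from the base axis. Payload 6.4 kg.
Tool frame: the origin (TCP) lies between the finger pads; the fingertips stand tip_extent ahead of it and the grasp point (between the pads) lies 5 mm behind it (tip_extent is the distance from the TCP to the fingertips, in m); z points along the fingers, y is the direction in which the jaws open and shut (so a half turn about z gives the same grasp; the last joint's range is limited). The gripper opens to 85 mm and grips with 20 to 120 N. Pads are 22 mm wide; open, the fingers measure 114 mm over their backs; the gripper's body (76 mm by 85 mm) begins 54 mm behind the grasp point. The pads swing forward as they close: fully open they stand 13 mm farther back than shut.
Start: joints at [-1.533, 0.181, 1.607, -0, 1.354, -0.206], TCP at [0.139, -0.558, 0.245] pointing down, gripper open.
Joint ranges: [-2.99, 2.99], [-0.89, 2.07], [0.3, 2.58], [-1.14, 4.28], [0, 2.63], [-3.12, 3.12]. Speed limits (rad/s): [2.57, 2.57, 3.01, 3.14, 3.14, 3.14].

### API

Orientations are given as a unit quaternion [w, x, y, z].
In Python, from bench import * gives the robot as it stands.
- The arm moves only by the shell command python3 -m jog 'ROWS'. ROWS is JSON, a list of rows, each a list of 3 entries, a list of its own where there are three numbers: the shift along the tool's x, y, z in mm, then the turn, a rotation vector about the tool's x, y, z in rad, then the opening, from 0 (shut) to 1 (fully open). A call has 1 to 20 rows; each row is the pose to reach, as a shift and turn from the pose measured when the call began, along the tool's axes at that moment; what a row does not reach only later rows make up. A row lasts 1/12 s, in which the tool goes at most 41.7 mm and 7.16 degrees, less where a joint would pass 70% of its speed; a pose out of reach is approached as far as the arm can. A call with a gripper value outside its range is refused whole. The fingers move at their own pace and stop on an object; the grip force is fixed at half the most. Time passes only in rows, so rows that repeat a pose let the fingers close. It gives the time, the measured TCP pose, the force and the opening at its end, in the units of the state.
- get_obs(): the state, without advancing time (a new reading comes with each control period).
- camera(name): name is "scene" or "side" or "wrist"; returns (picture, depth): 480x640x3 uint8, red, green, blue; 480x640 float32, m along the optical axis (not along the pixel's ray), 0 where there is no reading.
- get_calibration(name): a dict with "fx", "fy", "cx", "cy" (pixels), "world_from_camera" (4x4, takes a point from camera to world coordinates). Camera axes: x right, y down, z forward; pixel columns grow to the right and rows downward; lengths in m; the calibration is good to about 2 mm. A picture is of the moment at which its call begins: read the wrist's pose just before it. get_calibration takes no time and is no camera call; for the wrist camera it gives the pose at the moment of the call.
- hand_in(): hands the job in, once; it reports no verdict.
The state is a dict: "time_s": time; "q": joint angles; "dq": joint speeds; "joint_efforts": joint torques, N m; "eef_pos": TCP position; "eef_rot": TCP orientation; "wrist_force": force on the tool from outside, world axes, zero at the start; "torque": the same for the moment, N m; "opening": opening from 0.0 (shut) to 1.0 (fully open).
Only numpy, scipy, OpenCV 4.12 (cv2) and the standard library are available. Lean on these libraries where they do the work, as an engineer would, in place of code of your own. Each camera call takes 0.05 s, during which the arm holds its last target.

## Working session

There is one attempt and no reset: what is moved stays moved. The work goes in short steps, Python scripts to look and compute and a shell command to move; the robot and the scene stay as the last step left them, time stands still between calls to the robot, and variables do not carry over. Pictures are saved under pics/ and viewed, and the job is handed in when it is done.

```bash
ls; mkdir -p pics; python3 - <<'E'
from bench import *
import cv2
o=get_obs(); print({k:o[k] for k in o})
for n in ["scene","side","wrist"]:
    p,d=camera(n); cv2.imwrite(f"pics/{n}0.png",p[:,:,::-1]); c=get_calibration(n); print(n,c)
E
```

```text
pics
{'time_s': 0.0, 'q': array([-1.53326668e+00,  1.81548534e-01,  1.60800802e+00,  6.10753146e-06,
        1.35380913e+00, -2.06293036e-01]), 'dq': array([ 0.0002507 , -0.00113583,  0.00038123,  0.0010424 ,  0.00022735,
        0.00016962]), 'joint_efforts': array([-1.48252307e-04, -4.44869256e+01, -3.51342523e+01, -3.67152161e-04,
        9.03120730e-03, -9.53951201e-06]), 'eef_pos': array([ 0.13881536, -0.55744461,  0.24437992]), 'eef_rot': array([-8.83109357e-04,  9.92577702e-01,  1.21608882e-01,  7.76878501e-05]), 'wrist_force': array([-0.03722329, -0.45677659, -0.75295256]), 'torque': array([-0.01717513, -0.02706883,  0.0174719 ]), 'opening': 1.001830218469113}
scene {'fx': 444.70093724653833, 'fy': 444.70093724653833, 'cx': 318.94870123518564, 'cy': 237.14113536931083, 'world_from_camera': array([[ 0.87926873,  0.40804064, -0.24574241,  0.73242596],
       [ 0.47615295, -0.73903716,  0.47655267, -0.42536733],
       [ 0.01284009, -0.53602883, -0.84410202,  0.67281775],
       [ 0.        ,  0.        ,  0.        ,  1.        ]])}
side {'fx': 620.871078566909, 'fy': 620.871078566909, 'cx': 316.8052345747599, 'cy': 239.09616155966867, 'world_from_camera': array([[-0.97666209, -0.13432535,  0.16759434,  0.38131594],
       [-0.21431815,  0.66072609, -0.71938082,  0.61464924],
       [-0.01410287, -0.73851049, -0.67409448,  0.76350885],
       [ 0.        ,  0.        ,  0.        ,  1.        ]])}
wrist {'fx': 364.83750349093754, 'fy': 364.83750349093754, 'cx': 318.96824674865104, 'cy': 235.00399034159662, 'world_from_camera': array([[ 2.41381107e-01, -9.36868905e-01, -2.53005564e-01,
         2.02810599e-01],
       [-9.70429938e-01, -2.33287349e-01, -6.19899004e-02,
        -5.41241498e-01],
       [-9.46587226e-04,  2.60487365e-01, -9.65476792e-01,
         3.72450554e-01],
       [ 0.00000000e+00,  0.00000000e+00,  0.00000000e+00,
         1.00000000e+00]])}
```

View pics/scene0.png

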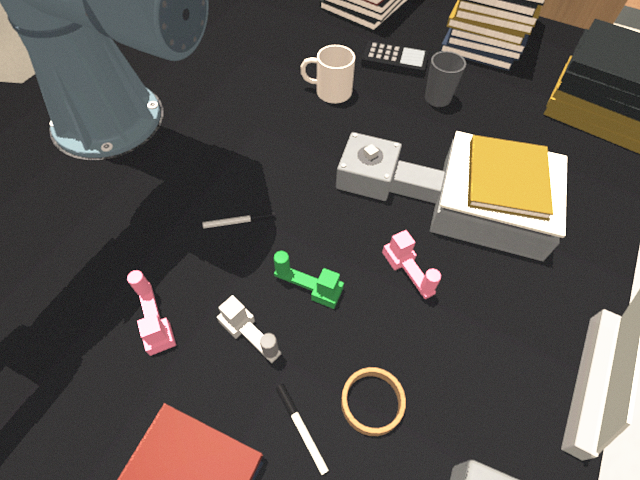

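View pics/side0.png

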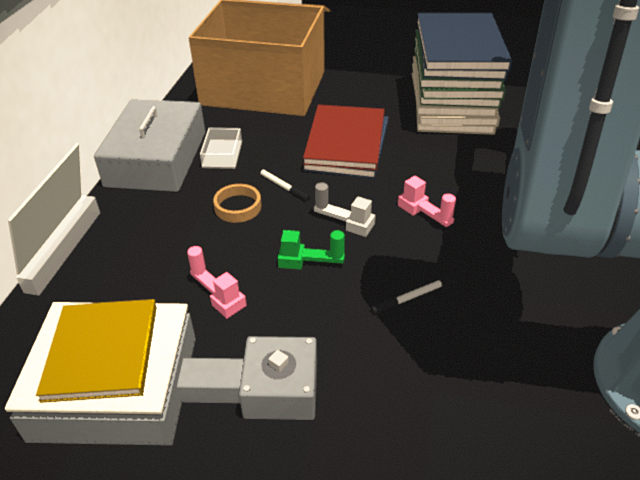

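View pics/wrist0.png

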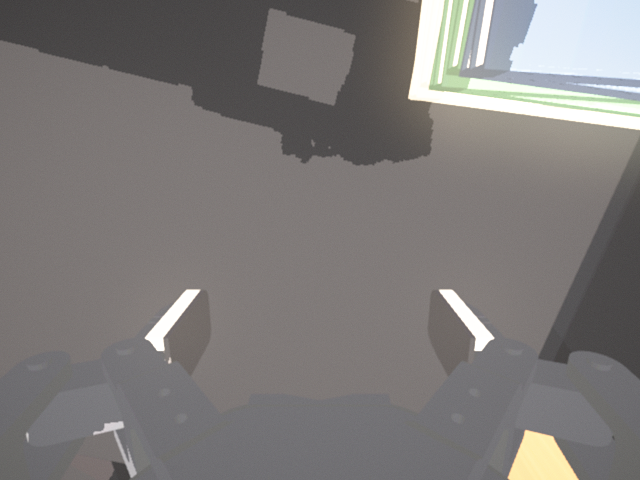

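Crank-shaped candidates in the scene view: pink at (150,310) and (410,265), green at (310,285), and a steel/white one with a grey knob at (250,325). The last fits the description: it has a steel hub and grey knob, and it isn't green or pink. I'll confirm with a crop.

```bash
python3 - <<'E'
import cv2,numpy as np
a=cv2.imread("pics/scene0.png");b=cv2.imread("pics/side0.png")
def cr(i,x,y,w,h): return cv2.resize(i[y:y+h,x:x+w],(400,300),interpolation=cv2.INTER_CUBIC)
cv2.imwrite("pics/crops0.png",np.vstack([np.hstack([cr(a,205,285,100,75),cr(b,295,170,100,75)]),np.hstack([cr(a,325,120,100,75),cr(b,230,325,133,100)])]))
E
```

```text
(no output)
```

View pics/crops0.png

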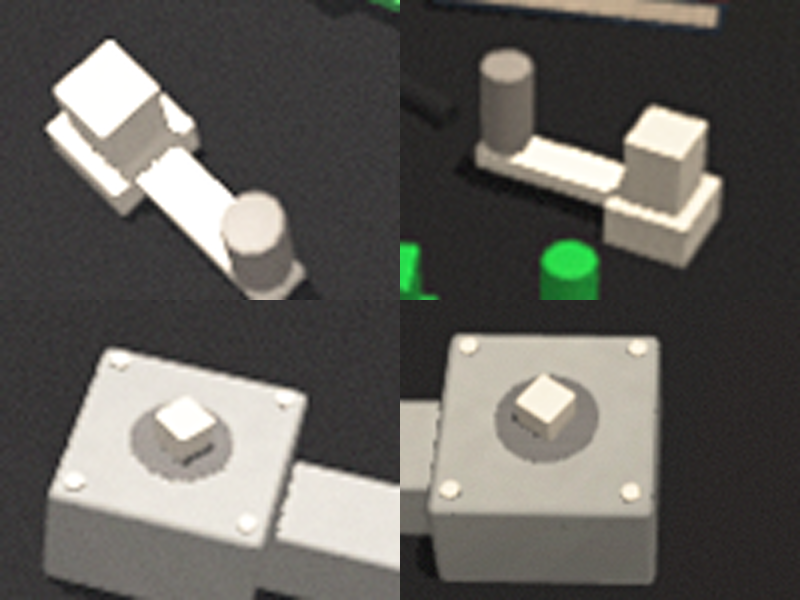

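Confirmed: steel hub, boss, arm and grey knob. Next I'll measure metrically by casting contours onto the known height planes.

```bash
cat > h.py <<'E'
import cv2,numpy as np
from bench import *
def ray(c,px,z):
    px=np.atleast_2d(np.asarray(px,float)); T=c["world_from_camera"]
    r=np.c_[(px[:,0]-c["cx"])/c["fx"],(px[:,1]-c["cy"])/c["fy"],np.ones(len(px))]@T[:3,:3].T
    o=T[:3,3]; return o[:2]+r[:,:2]*((z-o[2])/r[:,2])[:,None]
def proj(c,P):
    T=c["world_from_camera"]; p=(np.asarray(P)-T[:3,3])@T[:3,:3]
    return np.array([c["fx"]*p[0]/p[2]+c["cx"],c["fy"]*p[1]/p[2]+c["cy"]])
def face(img,c,box,lo,hi,z):
    x,y,w,h=box; g=img[y:y+h,x:x+w].min(2) 
    g4=cv2.resize(g,None,fx=4,fy=4,interpolation=cv2.INTER_LINEAR)
    m=((g4>=lo)&(g4<=hi)).astype(np.uint8)
    m=cv2.morphologyEx(m,cv2.MORPH_OPEN,np.ones((5,5)))
    cs,_=cv2.findContours(m,cv2.RETR_EXTERNAL,cv2.CHAIN_APPROX_NONE)
    out=[]
    for k in cs:
        if cv2.contourArea(k)<200: continue
        p=(k[:,0,:]+0.5)/4-0.5+[x,y]
        w=ray(c,p,z)*1000
        r=cv2.minAreaRect(w.astype(np.float32)); out.append((p.mean(0).round(1),np.round(r[0],1),np.round(r[1],1),round(r[2],1)))
    return out
E
python3 - <<'E'
from h import *
I={n:cv2.imread(f"pics/{n}0.png") for n in("scene","side")}
for n,boxes in {"scene":dict(boss=(215,290,36,32),shaft=(360,140,24,22),box=(335,130,70,50)),"side":dict(boss=(348,192,28,20),shaft=(264,347,30,24),box=(240,335,80,62))}.items():
    c=get_calibration(n)
    for k,b in boxes.items():
        z=dict(boss=.058,shaft=.076,box=.06)[k]
        x,y,w,h=b; 
        if k!="box": print(n,k); print(I[n][y:y+h:2,x:x+w:2].min(2))
E
```

```text
scene boss
[[ 53  56  58  51  59  53  56  53  58  61  54  58  60  53  54  53  56  57]
 [ 50  53  58  53  55  56  57  56  55  56  56  60  57  57  54  58  57  57]
 [ 54  54  51  56  56  50  61  60  47  51  55  58  57  58  60  55  59  59]
 [ 55  57  56  57  58  58  54  69 255 255  51  58  59  57  57  56  59  54]
 [ 54  56  52  58  58  57  85 255 255 255 255  60  57  55  50  53  60  53]
 [ 59  57  54  61  53  95 255 254 253 254 255 255  58  47  57  55  57  54]
 [ 58  52  55  49 172 255 254 253 254 254 254 255 255  66  55  58  56  56]
 [ 56  52  46 197 255 254 254 253 254 254 254 253 255 255  70  58  58  55]
 [ 52  51 209 255 254 254 254 254 254 254 254 254 254 255 255  54  52  56]
 [ 56  56 246 255 254 254 254 254 254 254 254 254 254 255 182 146  44  56]
 [ 55  58 100 243 255 254 254 254 254 254 254 254 255 157 133 220 236  48]
 [ 52  55  47 138 238 255 254 254 254 254 255 255 140 135 140 128 255 232]
 [ 54  46 216 250 126 241 255 254 254 255 255 127 135 134 135 134 253 255]
 [ 51 240 255 255 147 131 239 255 255 255 129 134 133 136 131 136 230 255]
 [ 55 158 255 255 255 129 132 239 252 1
[... 1354 characters left out ...]
5 174]
 [177 177 178 179 175 179 173 180 153 173 181 179 177 178 176]
 [179 176 179 172 161 133 221 230 165 118 112 146 171 177 177]
 [181 176 141 116 123 221 228 226 228 211 142 116 117 148 177]
 [182 144 111 125 224 228 225 223 226 227 232 191 123 116 133]
 [142 116 120 224 228 225 224 224 227 226 228 232 141 118 116]
 [116 116 140 221 229 226 227 226 228 227 230 159 125 119 119]
 [121 123 114 113 183 230 226 228 229 231 158 136 124 119 120]
 [117 122  87 109 107 147 219 230 231 161 137 135 122 121 122]
 [119 121  92 108 110 107 112 187 164 137 138 127 122 126 122]
 [121 123 123 104 100 110 113 114 140 136 124 123 123 122 123]
 [118 120 122 123 120  92 105 113 136 129 124 123 124 124 123]]
```

```bash
python3 - <<'E'
from h import *
I={n:cv2.imread(f"pics/{n}0.png") for n in("scene","side")}
S=dict(scene=dict(boss=((215,290,36,32),195),shaft=((364,143,18,18),230)),side=dict(boss=((348,192,28,20),180),shaft=((267,349,24,20),200)))
for n in S:
    c=get_calibration(n)
    for k,(b,t) in S[n].items():
        print(n,k,face(I[n],c,b,t,255,.058 if k=="boss" else .076))
# knob tops clicked
cs,cd=get_calibration("scene"),get_calibration("side")
print("knob", ray(cs,[[253/4+205,210/4+285]],.069)*1000, ray(cd,[[(507-400)/4+295,67/4+170]],.069)*1000)
# gearbox top corners
print("gear scene",ray(cs,[[x/4+325,(y-300)/4+120] for x,y in[(108,350),(305,395),(265,545),(50,510)]],.06)*1000)
print("gear side",ray(cd,[[(x-400)/3.0075+230,(y-300)/3+325] for x,y in[(453,337),(658,337),(655,515),(432,512)]],.06)*1000)
E
```

```text
scene boss [(array([221.5, 318.1]), array([ 495.5, -271.3]), array([ 8.3, 17.1]), 67.0), (array([247.8, 313.3]), array([ 525.1, -245.4]), array([ 6.4, 16.1]), 48.9), (array([230.8, 307.1]), array([ 497.5, -249.1]), array([28.4, 28.6]), 74.9)]
scene shaft [(array([371. , 148.8]), array([550.5, 125.3]), array([19.9, 20.1]), 64.8)]
side boss [(array([361.1, 202.8]), array([ 499.4, -248.9]), array([28.2, 28.2]), 74.7)]
side shaft [(array([278.1, 357.3]), array([553. , 124.4]), array([18.7, 19.1]), 64.2)]
knob [[ 573.80912542 -265.76011787]] [[ 575.54823847 -266.9539798 ]]
gear scene [[496.1866108  160.80627026]
 [590.63601301 179.654648  ]
 [610.54126581  86.35373615]
 [517.62176217  57.9407174 ]]
gear side [[608.72831505  87.97456271]
 [512.90978167  68.07690064]
 [492.9310242  164.68503372]
 [589.05157548 183.27881011]]
```

```bash
cat >> h.py <<'E'
from scipy.spatial.transform import Rotation as R
def pose():
    o=get_obs(); w,x,y,z=o["eef_rot"]; return np.array(o["eef_pos"])*1000,R.from_quat([x,y,z,w]),o
def goto(p,yaw):
    """shift (mm, tool axes) and rotvec to get TCP at p with tool down, tool x at yaw deg"""
    P,r,o=pose(); t=R.from_euler('z',yaw,degrees=True)*R.from_euler('x',180,degrees=True)
    d=r.inv().apply(np.array(p,float)-P); v=(r.inv()*t).as_rotvec()
    print("now",P.round(1),"yaw",np.degrees(np.arctan2(*r.apply([1,0,0])[1::-1])).round(1),"shift",d.round(1),"rot",v.round(3),"open",round(o["opening"],3),"F",np.round(o["wrist_force"],1),"t",round(o["time_s"],2))
E
python3 - <<'E'
from h import *
import bench
print([ (k,getattr(bench,k)) for k in dir(bench) if 'tip' in k.lower()], [k for k in dir(bench) if not k.startswith('_')])
goto([498.4,-249,180],-15.2)
c=get_calibration("scene");p,d=camera("scene")
T=c["world_from_camera"]
v,u=np.mgrid[0:480,0:640]; Pc=np.stack([(u-c["cx"])/c["fx"]*d,(v-c["cy"])/c["fy"]*d,d],-1)@T[:3,:3].T+T[:3,3]
for uv in[(372,152),(350,165),(445,190),(450,160),(454,143),(450,175),(444,200),(233,307),(300,430),(512,180),(555,210)]: print(uv,(Pc[uv[1],uv[0]]*1000).round(1))
np.save("pics/pc0.npy",Pc)
E
```

```text
[('tip_extent', 0.014)] ['MotionError', 'camera', 'get_calibration', 'get_obs', 'hand_in', 'tip_extent']
now [ 138.8 -557.6  244.5] yaw 14.0 shift [ 423.4 -212.5   65. ] rot [-0.001  0.     0.509] open 0.999 F [-0.5  0.7  0.1] t 0.15
(372, 152) [555.6 119.6  75.3]
(350, 165) [529.6  84.5  60.5]
(445, 190) [702.5  93.   84. ]
(450, 160) [687.1 162.7  83. ]
(454, 143) [679.6 205.3  83.5]
(450, 175) [698.8 129.1  83.5]
(444, 200) [708.3  73.1  82.8]
(233, 307) [ 500.6 -248.4   59. ]
(300, 430) [ 667.2 -342.1   11.8]
(512, 180) [794.4 152.5 101.4]
(555, 210) [876.  141.5  83.9]
```

```bash
python3 -m jog '[[[423,-212,65],[0,0,0.51],1],[[423,-212,65],[0,0,0.51],1],[[423,-212,65],[0,0,0.51],1],[[423,-212,65],[0,0,0.51],1],[[423,-212,65],[0,0,0.51],1],[[423,-212,65],[0,0,0.51],1],[[423,-212,65],[0,0,0.51],1],[[423,-212,65],[0,0,0.51],1],[[423,-212,65],[0,0,0.51],1],[[423,-212,65],[0,0,0.51],1],[[423,-212,65],[0,0,0.51],1],[[423,-212,65],[0,0,0.51],1],[[423,-212,65],[0,0,0.51],1],[[423,-212,65],[0,0,0.51],1],[[423,-212,65],[0,0,0.51],1],[[423,-212,65],[0,0,0.51],1]]'
python3 - <<'E'
from h import *
goto([498.4,-249,43],-15.2)
c=get_calibration("wrist");p,d=camera("wrist"); cv2.imwrite("pics/w1.png",p[:,:,::-1])
print(proj(c,[.4984,-.249,.058]),proj(c,[.575,-.2664,.069]))
E
```

```text
time_s: 1.53
eef_pos: [0.4975, -0.2507, 0.1802]
eef_rot: [-0.0, 0.991, -0.133, -0.0]
wrist_force: [-1.0, -0.4, 0.7]
opening: 1.0
now [ 497.5 -250.7  180.2] yaw -15.3 shift [  0.5  -1.8 137.2] rot [-0.001  0.    -0.002] open 1.0 F [-1.  -0.4  0.7] t 1.53
[317.24765039 231.98826939] [311.4533978  114.56793829]
```

View pics/w1.png

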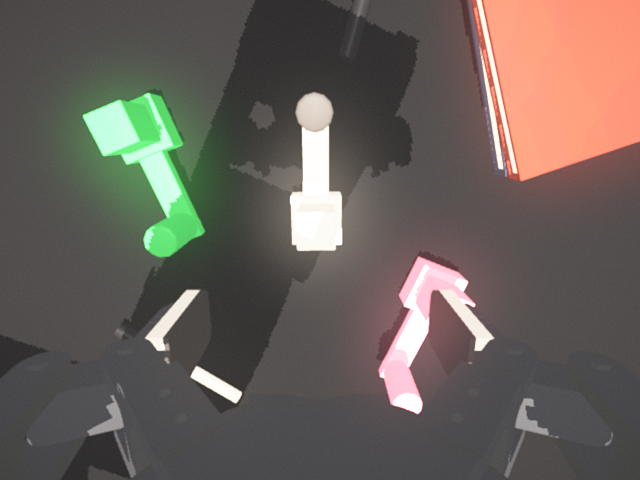

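The wrist view shows the crank centred: boss top at (317,228), grey knob at (314,112). The green one (160,240) and pink one (430,275) sit outside the 114 mm finger span. Descending to grip.

```bash
python3 -m jog '[[[0,-1.8,35],[0,0,0],1],[[0,-1.8,70],[0,0,0],1],[[0,-1.8,100],[0,0,0],1],[[0,-1.8,120],[0,0,0],1],[[0,-1.8,132],[0,0,0],1],[[0,-1.8,137],[0,0,0],1],[[0,-1.8,137],[0,0,0],1],[[0,-1.8,137],[0,0,0],0],[[0,-1.8,137],[0,0,0],0],[[0,-1.8,137],[0,0,0],0],[[0,-1.8,137],[0,0,0],0],[[0,-1.8,137],[0,0,0],0],[[0,-1.8,137],[0,0,0],0],[[0,-1.8,137],[0,0,0],0],[[0,-1.8,137],[0,0,0],0],[[0,-1.8,137],[0,0,0],0]]'

```

```text
time_s: 2.92
eef_pos: [0.4985, -0.2493, 0.0443]
eef_rot: [-0.0, 0.991, -0.133, 0.001]
wrist_force: [-0.3, 1.0, 6.0]
opening: 0.314
```

```bash
python3 -m jog '[[[0,0,-20],[0,0,0],0],[[0,0,-60],[0,0,0],0],[[0,0,-90],[0,0,0],0],[[0,0,-110],[0,0,0],0],[[0,0,-110],[0,0,0],0],[[0,0,-110],[0,0,0],0]]'
python3 - <<'E'
from h import *
goto([551.7,124.9,150],-25.5)
E
```

```text
time_s: 3.42
eef_pos: [0.4987, -0.2495, 0.1549]
eef_rot: [0.001, 0.991, -0.133, 0.001]
wrist_force: [0.6, -0.1, -3.3]
opening: 0.316
now [ 498.7 -249.5  154.9] yaw -15.3 shift [ -47.9 -375.1    4.5] rot [ 0.    -0.003  0.178] open 0.316 F [ 0.6 -0.1 -3.3] t 3.42
```

```bash
python3 -m jog '[[[-2,-15,0],[0,0,0],0],[[-6,-45,0],[0,0,0.03],0],[[-10,-80,0],[0,0,0.06],0],[[-15,-115,0],[0,0,0.09],0],[[-19,-150,0],[0,0,0.12],0],[[-24,-185,0],[0,0,0.14],0],[[-28,-220,2],[0,0,0.16],0],[[-32,-255,3],[0,0,0.178],0],[[-37,-290,4],[0,0,0.178],0],[[-41,-320,4.5],[0,0,0.178],0],[[-45,-350,4.5],[0,0,0.178],0],[[-47,-368,4.5],[0,0,0.178],0],[[-48,-375,4.5],[0,0,0.178],0],[[-48,-375,4.5],[0,0,0.178],0],[[-48,-375,4.5],[0,0,0.178],0]]'
python3 - <<'E'
from h import *
goto([551.7,124.9,150],-25.5)
for n in("scene","side","wrist"):
    p,d=camera(n); cv2.imwrite(f"pics/{n}2.png",p[:,:,::-1])
a=cv2.imread("pics/scene2.png");b=cv2.imread("pics/side2.png")
def cr(i,x,y,w,h): return cv2.resize(i[y:y+h,x:x+w],(400,300),interpolation=cv2.INTER_CUBIC)
w=cv2.imread("pics/wrist2.png")
cv2.imwrite("pics/crops2.png",np.vstack([np.hstack([cr(a,290,40,200,150),cr(b,180,240,200,150)]),np.hstack([cr(w,0,0,640,480),cr(w,220,100,200,150)])]))
E
```

```text
time_s: 4.67
eef_pos: [0.5502, 0.1249, 0.1482]
eef_rot: [0.001, 0.975, -0.22, -0.0]
wrist_force: [-0.1, 0.3, -2.2]
opening: 0.318
now [550.2 124.9 148.2] yaw -25.5 shift [ 1.3 -0.6 -1.8] rot [ 0.002 -0.     0.001] open 0.318 F [-0.1  0.3 -2.2] t 4.67
```

View pics/crops2.png

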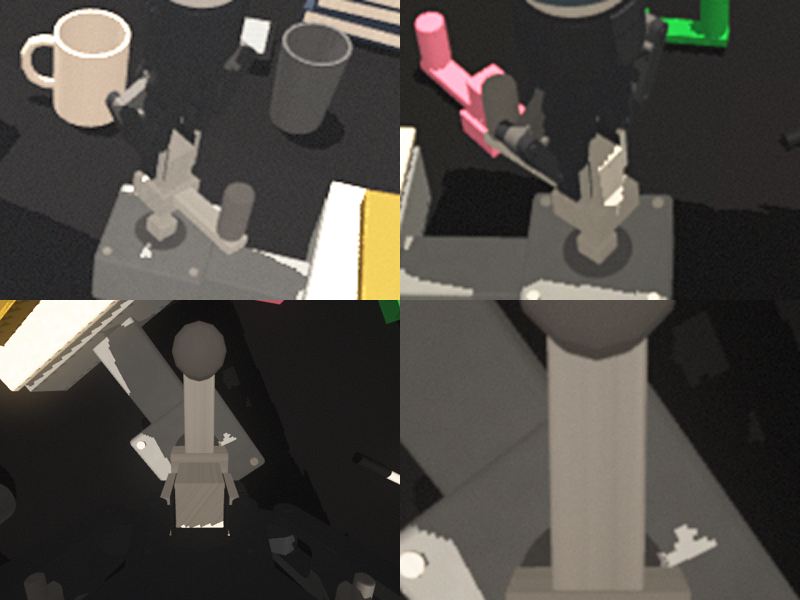

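```bash
python3 -m jog '[[[1.4,-0.6,6],[0,0,0],0],[[1.4,-0.6,12],[0,0,0],0],[[1.4,-0.6,18],[0,0,0],0],[[1.4,-0.6,22],[0,0,0],0],[[1.4,-0.6,24],[0,0,0],0],[[1.4,-0.6,24],[0,0,0],0],[[1.4,-0.6,24],[0,0,0],0]]'
python3 - <<'E'
from h import *
goto([551.8,124.8,104],-25.5)
p,d=camera("side"); cv2.imwrite("pics/side3.png",p[:,:,::-1])
q,d=camera("scene")
f=lambda i,x,y:cv2.resize(i[y:y+75,x:x+100,::-1],(400,300),interpolation=cv2.INTER_CUBIC)
cv2.imwrite("pics/s3c.png",np.hstack([f(p,230,300),f(q,325,105)]))
E
```

```text
time_s: 5.4
eef_pos: [0.5527, 0.1236, 0.1252]
eef_rot: [0.001, 0.975, -0.222, 0.001]
wrist_force: [-0.1, 0.0, -2.7]
opening: 0.316
now [552.7 123.6 125.2] yaw -25.6 shift [-1.4 -0.7 21.2] rot [ 0.001 -0.002 -0.002] open 0.316 F [-0.1  0.  -2.7] t 5.4
```

View pics/s3c.png

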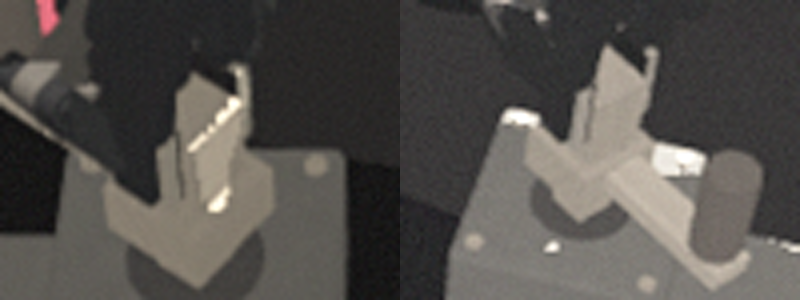

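```bash
python3 - <<'E'
from h import *
for i in range(6):
    goto([551.8,124.8,104],-25.5); camera("scene")
E
```

```text
now [553.  123.7 125.7] yaw -25.6 shift [-1.6 -0.5 21.7] rot [ 0.001 -0.003 -0.002] open 0.314 F [ 0.1 -1.  -2.6] t 5.5
now [553.  123.7 125.7] yaw -25.6 shift [-1.6 -0.5 21.7] rot [ 0.001 -0.003 -0.002] open 0.323 F [-1.  -0.3 -2.7] t 5.55
now [553.  123.7 125.8] yaw -25.6 shift [-1.6 -0.5 21.8] rot [ 0.001 -0.003 -0.002] open 0.32 F [-0.4 -1.1 -2.4] t 5.6
now [553.  123.6 125.7] yaw -25.6 shift [-1.6 -0.5 21.7] rot [ 0.001 -0.003 -0.002] open 0.315 F [-0.9  0.2 -1.9] t 5.65
now [552.9 123.7 125.7] yaw -25.6 shift [-1.5 -0.6 21.7] rot [ 0.001 -0.003 -0.002] open 0.318 F [-0.8 -0.1 -2.9] t 5.7
now [552.9 123.7 125.6] yaw -25.6 shift [-1.5 -0.6 21.6] rot [ 0.001 -0.003 -0.002] open 0.317 F [ 0.8  0.2 -2.9] t 5.75
```

```bash
python3 -m jog '[[[-1.6,-0.6,0],[0,0,0],0],[[-1.6,-0.6,0],[0,0,0],0],[[-1.6,-0.6,0],[0,0,0],0]]'; python3 - <<'E'
from h import *
camera("side");camera("scene")
goto([551.8,124.8,115],-25.5)
E
```

```text
time_s: 6.05
eef_pos: [0.5516, 0.125, 0.1256]
eef_rot: [0.001, 0.975, -0.222, 0.001]
wrist_force: [0.3, -0.3, -2.2]
opening: 0.322
now [551.6 124.9 125.6] yaw -25.6 shift [ 0.2  0.  10.6] rot [ 0.001 -0.003 -0.002] open 0.32 F [ 0.6 -1.  -2.4] t 6.15
```

```bash
python3 -m jog '[[[0.2,0,3],[0,0,0],0],[[0.2,0,6],[0,0,0],0],[[0.2,0,8],[0,0,0],0],[[0.2,0,10],[0,0,0],0],[[0.2,0,11],[0,0,0],0]]'; python3 - <<'E'
from h import *
camera("side");camera("scene")
goto([551.8,124.8,104],-25.5)
E
```

```text
time_s: 6.57
eef_pos: [0.5516, 0.1248, 0.114]
eef_rot: [0.001, 0.975, -0.222, 0.001]
wrist_force: [-0.2, 0.3, -2.5]
opening: 0.316
now [551.6 124.8 114.2] yaw -25.6 shift [ 0.1 -0.1 10.2] rot [ 0.001 -0.002 -0.002] open 0.32 F [ 1.  -0.5 -2.8] t 6.67
```

No contact force with about 6 mm of overlap, so the socket is on the shaft. Lowering the rest of the way.

```bash
python3 -m jog '[[[0.1,0,3],[0,0,0],0],[[0.1,0,6],[0,0,0],0],[[0.1,0,8],[0,0,0],0],[[0.1,0,9.5],[0,0,0],0],[[0.1,0,10.5],[0,0,0],0]]'; python3 - <<'E'
from h import *
p,d=camera("side");q,d=camera("scene")
goto([551.8,124.8,104],-25.5)
f=lambda i,x,y:cv2.resize(i[y:y+75,x:x+100,::-1],(400,300),interpolation=cv2.INTER_CUBIC)
cv2.imwrite("pics/s4c.png",np.hstack([f(p,230,310),f(q,325,115)]))
E
```

```text
time_s: 7.08
eef_pos: [0.5516, 0.1248, 0.1043]
eef_rot: [0.001, 0.975, -0.222, 0.001]
wrist_force: [-5.8, 0.3, 12.1]
opening: 0.315
now [551.6 124.8 104.3] yaw -25.6 shift [ 0.1 -0.1  0.3] rot [ 0.001 -0.002 -0.002] open 0.318 F [-2.7  0.7  3.3] t 7.18
```

View pics/s4c.png

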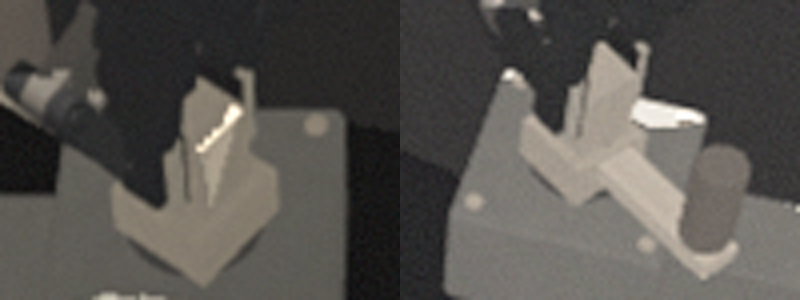

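Seated: light contact, TCP at z=104.3, hub underside level with the gearbox top. Releasing and rising.

```bash
python3 -m jog '[[[0,0,0],[0,0,0],0.7],[[0,0,0],[0,0,0],0.7],[[0,0,0],[0,0,0],0.7],[[0,0,0],[0,0,0],0.7],[[0,0,0],[0,0,0],0.7],[[0,0,-20],[0,0,0],0.7],[[0,0,-50],[0,0,0],0.7],[[0,0,-65],[0,0,0],0.7],[[0,0,-65],[0,0,0],0.7],[[20,0,-65],[0,0,0],0.7],[[50,0,-65],[0,0,0],0.7],[[70,0,-65],[0,0,0],0.7],[[80,0,-65],[0,0,0],0.7],[[80,0,-65],[0,0,0],0.7],[[80,0,-65],[0,0,0],0.7]]'; python3 - <<'E'
from h import *
o=get_obs();print(o["q"].round(2))
p,d=camera("side");q,d=camera("scene");c=get_calibration("wrist");w,d=camera("wrist")
cv2.imwrite("pics/w5.png",w[:,:,::-1]); cv2.imwrite("pics/side5.png",p[:,:,::-1])
goto([624,90.4,108],-25.5); print(proj(c,[.624,.0904,.129]),proj(c,[.5518,.1248,.118]))
f=lambda i,x,y:cv2.resize(i[y:y+75,x:x+100,::-1],(400,300),interpolation=cv2.INTER_CUBIC)
cv2.imwrite("pics/s5c.png",np.vstack([np.hstack([f(p,220,310),f(q,325,115)]),cv2.resize(w[:,:,::-1],(800,600))[150:550]]))
E
```

```text
time_s: 8.43
eef_pos: [0.6228, 0.0904, 0.1682]
eef_rot: [0.001, 0.975, -0.222, -0.001]
wrist_force: [0.3, 0.8, -0.8]
opening: 0.699
[-0.04  0.37  1.53 -0.    1.24  1.98]
now [622.5  91.  168.9] yaw -25.6 shift [ 1.6 -0.2 60.9] rot [ 0.002 -0.    -0.001] open 0.701 F [-1.1  0.   0. ] t 8.58
[319.59254859 272.03162018] [319.67599572 395.73171634]
```

View pics/s5c.png

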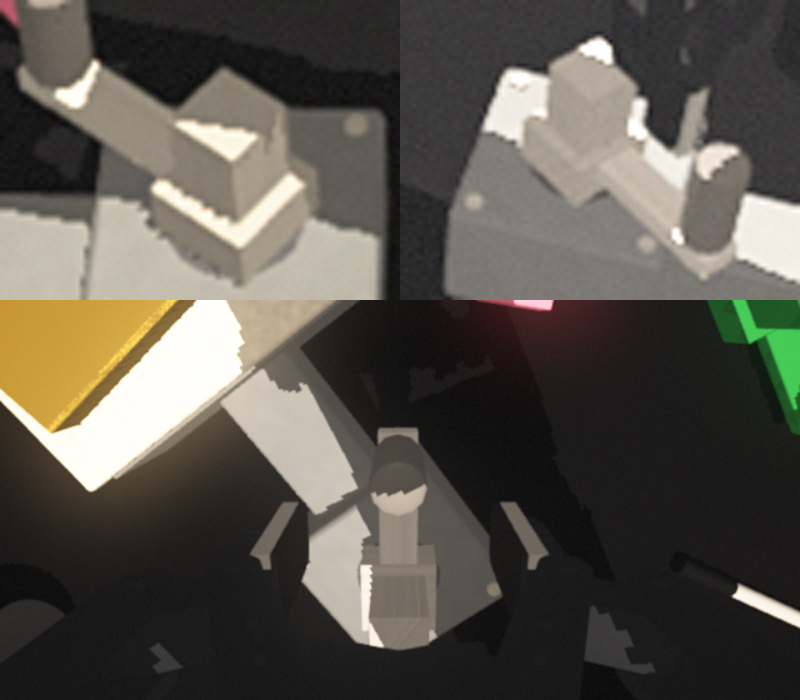

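The crank sits on the gearbox top and is seated; the knob in the wrist view at (318,274) matches the prediction (319.6,272). Going down onto the knob and gripping.

```bash
python3 -m jog '[[[1.5,0,15],[0,0,0],0.7],[[1.5,0,35],[0,0,0],0.7],[[1.5,0,50],[0,0,0],0.7],[[1.5,0,58],[0,0,0],0.7],[[1.5,0,61],[0,0,0],0.7],[[1.5,0,61],[0,0,0],0.7],[[1.5,0,61],[0,0,0],0],[[1.5,0,61],[0,0,0],0],[[1.5,0,61],[0,0,0],0],[[1.5,0,61],[0,0,0],0],[[1.5,0,61],[0,0,0],0],[[1.5,0,61],[0,0,0],0],[[1.5,0,61],[0,0,0],0]]'; cat > circ.py <<'E'
from h import *
import sys
def rows(C,r,a1,z,step=15.,n=20,yaw=-25.5):
    """tool-axis shifts for clockwise arc about C from present angle by a1 deg"""
    P,rt,o=pose(); a0=np.degrees(np.arctan2(P[1]-C[1],P[0]-C[0])); 
    print("t",o["time_s"].__round__(2),"P",P.round(1),"ang",a0.round(1),"r",np.hypot(*(P[:2]-C)).round(1),"F",np.round(o["wrist_force"],1),"open",round(o["opening"],3))
    ft=o["wrist_force"]; t=np.array([np.sin(np.radians(a0)),-np.cos(np.radians(a0))]); print("F tangential(cw)",(ft[:2]@t).round(1),"radial",(ft[0]*-t[1]+ft[1]*t[0]).round(1))
    t=R.from_euler('z',yaw,degrees=True)*R.from_euler('x',180,degrees=True)
    print("rot",(rt.inv()*t).as_rotvec().round(3))
    out=[]
    k=int(np.ceil(a1/step)); 
    for i in range(1,min(k,n)+1):
        a=np.radians(a0-a1*i/k); d=rt.inv().apply(np.array([C[0]+r*np.cos(a),C[1]+r*np.sin(a),z])-P); out.append(d.round(1).tolist())
    print(out)
E
python3 - <<'E'
from circ import *
camera("side")
rows(np.array([551.8,124.8]),80,150,108,step=8)
E
```

```text
time_s: 9.67
eef_pos: [0.6247, 0.0902, 0.1089]
eef_rot: [0.001, 0.975, -0.221, 0.001]
wrist_force: [1.4, -0.1, 4.1]
opening: 0.262
t 9.72 P [624.7  90.2 108.8] ang -25.4 r 80.7 F [ 1.6 -0.5  4.2] open 0.266
F tangential(cw) -0.2 radial 1.6
rot [ 0.001 -0.002 -0.001]
[[-1.5, 11.0, 0.8], [-3.7, 21.8, 0.9], [-7.4, 32.2, 0.9], [-12.5, 41.9, 0.8], [-18.8, 50.9, 0.8], [-26.4, 58.9, 0.8], [-35.0, 65.8, 0.8], [-44.4, 71.5, 0.8], [-54.5, 75.8, 0.8], [-65.2, 78.7, 0.8], [-76.1, 80.1, 0.7], [-87.1, 80.0, 0.7], [-98.0, 78.3, 0.7], [-108.6, 75.2, 0.7], [-118.6, 70.7, 0.6], [-127.9, 64.8, 0.6], [-136.4, 57.7, 0.6], [-143.7, 49.6, 0.6], [-149.9, 40.4, 0.5]]
```

```bash
python3 -m jog '[[[-0.5,5,0],[0,0,0],0],[[-1.5,11,0],[0,0,0],0],[[-3.7,21.8,0],[0,0,0],0],[[-7.4,32.2,0],[0,0,0],0],[[-12.5,41.9,0],[0,0,0],0],[[-12.5,41.9,0],[0,0,0],0]]'; python3 - <<'E'
from circ import *
rows(np.array([551.8,124.8]),80.3,160,108.6,step=8)
E
```

```text
time_s: 10.22
eef_pos: [0.5948, 0.0563, 0.1092]
eef_rot: [0.001, 0.975, -0.222, 0.001]
wrist_force: [0.8, -1.7, 3.1]
opening: 0.265
t 10.22 P [594.8  56.3 109.2] ang -57.9 r 80.9 F [ 0.8 -1.7  3.1] open 0.265
F tangential(cw) 0.3 radial 1.9
rot [ 0.001 -0.003 -0.002]
[[-7.1, 8.7, 0.6], [-14.9, 16.7, 0.6], [-23.8, 23.6, 0.6], [-33.5, 29.1, 0.6], [-43.9, 33.3, 0.5], [-54.8, 36.0, 0.5], [-66.0, 37.1, 0.5], [-77.2, 36.6, 0.4], [-88.2, 34.6, 0.4], [-98.8, 31.1, 0.4], [-108.9, 26.2, 0.3], [-118.1, 19.8, 0.3], [-126.4, 12.3, 0.2], [-133.6, 3.7, 0.2], [-139.5, -5.8, 0.2], [-144.0, -16.1, 0.2], [-147.0, -26.9, 0.1], [-148.5, -38.0, 0.1], [-148.5, -49.2, 0.1], [-146.8, -60.3, 0.1]]
```

```bash
python3 -m jog '[[[-7,8.7,0],[0,0,0],0],[[-15,16.7,0],[0,0,0],0],[[-23.8,23.6,0],[0,0,0],0],[[-33.5,29,0],[0,0,0],0],[[-44,33.3,0],[0,0,0],0],[[-55,36,0],[0,0,0],0],[[-66,37,0],[0,0,0],0],[[-77,36.6,0],[0,0,0],0],[[-88,34.6,0],[0,0,0],0],[[-99,31,0],[0,0,0],0],[[-109,26,0],[0,0,0],0],[[-118,20,0],[0,0,0],0],[[-126.4,12.3,0],[0,0,0],0],[[-133.6,3.7,0],[0,0,0],0],[[-139.5,-5.8,0],[0,0,0],0],[[-144,-16,0],[0,0,0],0],[[-147,-27,0],[0,0,0],0],[[-148.5,-38,0],[0,0,0],0],[[-148.5,-49,0],[0,0,0],0],[[-147,-60,0],[0,0,0],0]]'; python3 - <<'E'
from circ import *
q,d=camera("scene"); cv2.imwrite("pics/sc6.png",q[:,:,::-1])
rows(np.array([551.8,124.8]),80,180,108.6,step=9)
E
```

```text
time_s: 11.88
eef_pos: [0.4884, 0.1729, 0.1087]
eef_rot: [0.003, 0.975, -0.221, 0.002]
wrist_force: [3.1, -8.6, 2.9]
opening: 0.26
t 11.93 P [489.5 174.1 108.9] ang 141.7 r 79.4 F [ 2.5 -4.6  1.3] open 0.266
F tangential(cw) -2.0 radial -4.8
rot [ 0.003 -0.005 -0.002]
[[3.1, -12.1, 0.3], [8.7, -23.4, 0.3], [15.9, -33.6, 0.3], [24.7, -42.6, 0.3], [34.8, -50.1, 0.3], [45.9, -56.0, 0.4], [57.8, -60.0, 0.4], [70.1, -62.1, 0.5], [82.7, -62.3, 0.6], [95.1, -60.5, 0.6], [107.1, -56.8, 0.7], [118.4, -51.2, 0.8], [128.6, -44.0, 0.8], [137.6, -35.2, 0.9], [145.1, -25.1, 1.0], [150.9, -14.0, 1.1], [155.0, -2.2, 1.1], [157.1, 10.2, 1.2], [157.3, 22.8, 1.2], [155.5, 35.2, 1.2]]
```

View pics/sc6.png

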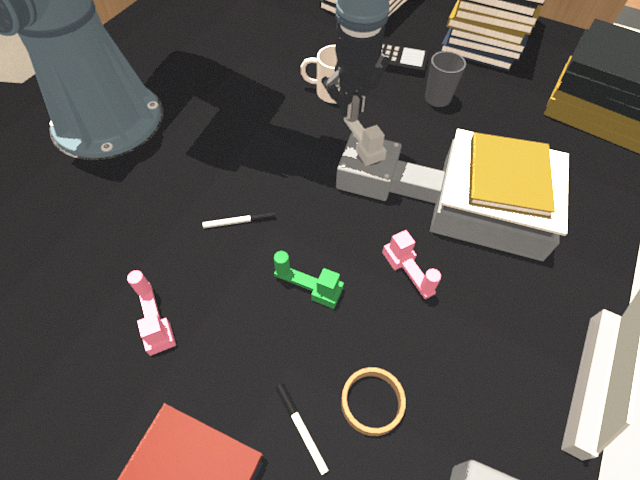

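The crank has turned with the knob: hub and boss at (371,150), arm toward (352,125). Before the far side of the circle, I'll check clearance to the mug and cup.

```bash
python3 - <<'E'
import numpy as np
P=np.load("pics/pc0.npy")*1000
for n,(x0,x1,y0,y1) in dict(mug=(303,355,45,102),cup=(425,466,50,106)).items():
    q=P[y0:y1,x0:x1].reshape(-1,3); q=q[(q[:,2]>8)&(q[:,2]<150)]
    d=np.hypot(q[:,0]-551.8,q[:,1]-124.8); print(n,q.min(0).round(),q.max(0).round(),"min dist from shaft",d.min().round())
E
```

```text
mug [314. 269.   8.] [421. 352.  94.] min dist from shaft 212.0
cup [515. 368.   8.] [629. 579.  99.] min dist from shaft 246.0
```

```bash
python3 -m jog '[[[3,-12,0],[0,0,0],0],[[8.7,-23.4,0],[0,0,0],0],[[16,-33.6,0],[0,0,0],0],[[24.7,-42.6,0],[0,0,0],0],[[35,-50,0],[0,0,0],0],[[46,-56,0],[0,0,0],0],[[58,-60,0],[0,0,0],0],[[70,-62,0.2],[0,0,0],0],[[82.7,-62.3,0.3],[0,0,0],0],[[95,-60.5,0.4],[0,0,0],0],[[107,-57,0.5],[0,0,0],0],[[118.4,-51,0.6],[0,0,0],0],[[128.6,-44,0.6],[0,0,0],0],[[137.6,-35,0.7],[0,0,0],0],[[145,-25,0.8],[0,0,0],0],[[151,-14,0.8],[0,0,0],0],[[155,-2,0.8],[0,0,0],0],[[157,10,0.9],[0,0,0],0],[[157.3,22.8,1],[0,0,0],0],[[155.5,35,1],[0,0,0],0]]'; python3 - <<'E'
from circ import *
p,d=camera("side"); cv2.imwrite("pics/sd7.png",p[:,:,::-1])
rows(np.array([551.8,124.8]),80,180,108.6,step=9)
E
```

```text
time_s: 13.6
eef_pos: [0.6156, 0.0748, 0.1092]
eef_rot: [0.002, 0.975, -0.222, 0.003]
wrist_force: [4.2, -0.2, 1.7]
opening: 0.264
t 13.65 P [614.3  73.2 109. ] ang -39.5 r 81.1 F [ 4.8 -2.2  4.6] open 0.269
F tangential(cw) -1.4 radial 5.1
rot [ 0.003 -0.006 -0.003]
[[-5.0, 11.7, 0.4], [-10.8, 22.8, 0.4], [-18.2, 32.9, 0.4], [-27.2, 41.7, 0.4], [-37.4, 49.0, 0.3], [-48.6, 54.7, 0.3], [-60.6, 58.5, 0.2], [-73.0, 60.3, 0.2], [-85.5, 60.3, 0.1], [-97.9, 58.2, 0.0], [-109.8, 54.3, -0.1], [-121.0, 48.5, -0.2], [-131.1, 41.1, -0.3], [-139.9, 32.1, -0.3], [-147.2, 21.9, -0.4], [-152.8, 10.7, -0.5], [-156.6, -1.3, -0.6], [-158.5, -13.7, -0.6], [-158.4, -26.2, -0.6], [-156.4, -38.6, -0.7]]
```

View pics/sd7.png

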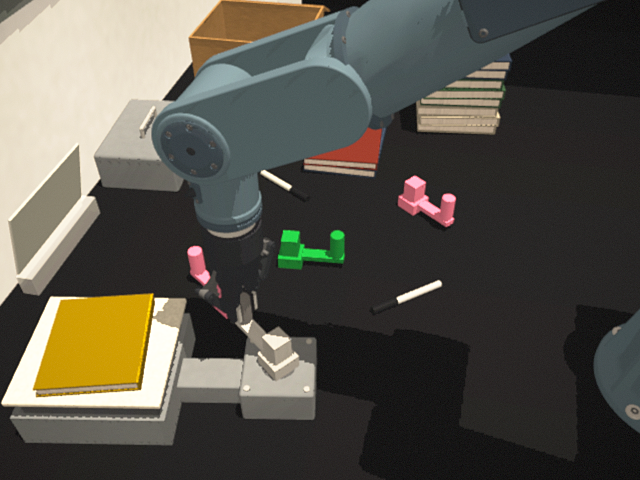

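The shelf is visibly higher (white edge near (165,400), gap above the tub wall), and the crank stays seated at (278,355). Total so far is about 374°. Another half turn.

```bash
python3 -m jog '[[[-5,11.7,0],[0,0,0],0],[[-11,22.8,0],[0,0,0],0],[[-18.3,32.9,0],[0,0,0],0],[[-27.2,41.7,0],[0,0,0],0],[[-37.4,49,0],[0,0,0],0],[[-48.6,54.7,0],[0,0,0],0],[[-60.6,58.5,0],[0,0,0],0],[[-73,60.3,0],[0,0,0],0],[[-85.5,60.3,0],[0,0,0],0],[[-98,58.2,0],[0,0,0],0],[[-110,54.3,-0.1],[0,0,0],0],[[-121,48.5,-0.2],[0,0,0],0],[[-131,41,-0.3],[0,0,0],0],[[-140,32,-0.3],[0,0,0],0],[[-147,22,-0.4],[0,0,0],0],[[-152.8,10.7,-0.5],[0,0,0],0],[[-156.6,-1.3,-0.6],[0,0,0],0],[[-158.5,-13.7,-0.6],[0,0,0],0],[[-158.4,-26,-0.6],[0,0,0],0],[[-156.4,-38.6,-0.7],[0,0,0],0]]'; python3 - <<'E'
from circ import *
p,d=camera("side")
rows(np.array([551.8,124.8]),80,160,108.6,step=8)
E
```

```text
time_s: 15.32
eef_pos: [0.4899, 0.1752, 0.1085]
eef_rot: [0.004, 0.975, -0.221, 0.003]
wrist_force: [5.2, -10.5, 1.5]
opening: 0.266
t 15.37 P [491.3 176.4 108.8] ang 139.5 r 79.6 F [ 3.3 -5.3  0.5] open 0.262
F tangential(cw) -1.9 radial -6.0
rot [ 0.005 -0.008 -0.001]
[[3.2, -10.7, 0.2], [8.2, -20.6, 0.2], [14.6, -29.8, 0.2], [22.2, -38.0, 0.2], [30.9, -45.0, 0.2], [40.4, -50.8, 0.3], [50.7, -55.1, 0.3], [61.5, -58.1, 0.4], [72.5, -59.4, 0.5], [83.7, -59.3, 0.6], [94.7, -57.5, 0.7], [105.4, -54.3, 0.8], [115.5, -49.6, 0.9], [124.9, -43.5, 1.0], [133.3, -36.2, 1.1], [140.7, -27.8, 1.2], [146.8, -18.5, 1.3], [151.5, -8.4, 1.4], [154.8, 2.3, 1.5], [156.6, 13.3, 1.6]]
```

```bash
python3 -m jog '[[[3.2,-10.7,0],[0.003,-0.004,0],0],[[8.2,-20.6,0],[0.005,-0.007,0],0],[[14.6,-29.8,0],[0.005,-0.007,0],0],[[22.2,-38,0],[0.005,-0.007,0],0],[[31,-45,0],[0.005,-0.007,0],0],[[40.4,-50.8,0.2],[0.005,-0.007,0],0],[[50.7,-55,0.2],[0.005,-0.007,0],0],[[61.5,-58,0.3],[0.005,-0.007,0],0],[[72.5,-59.4,0.4],[0.005,-0.007,0],0],[[83.7,-59.3,0.5],[0.005,-0.007,0],0],[[94.7,-57.5,0.6],[0.005,-0.007,0],0],[[105.4,-54.3,0.7],[0.005,-0.007,0],0],[[115.5,-49.6,0.8],[0.005,-0.007,0],0],[[125,-43.5,0.9],[0.005,-0.007,0],0],[[133.3,-36.2,1],[0.005,-0.007,0],0],[[140.7,-27.8,1],[0.005,-0.007,0],0],[[146.8,-18.5,1.1],[0.005,-0.007,0],0],[[151.5,-8.4,1.2],[0.005,-0.007,0],0],[[154.8,2.3,1.3],[0.005,-0.007,0],0],[[156.6,13.3,1.4],[0.005,-0.007,0],0]]'; python3 - <<'E'
from circ import *
q,d=camera("scene"); cv2.imwrite("pics/sc8.png",q[:,:,::-1])
c=get_calibration("scene");T=c["world_from_camera"]
for u,v in[(450,160),(454,143),(450,175),(445,190),(444,200),(555,210),(456,150)]:
    print((u,v),((np.array([(u-c["cx"])/c["fx"],(v-c["cy"])/c["fy"],1])*d[v,u])@T[:3,:3].T+T[:3,3])[2].round(4))
rows(np.array([551.8,124.8]),80,40,108.6,step=5)
E
```

```text
time_s: 17.03
eef_pos: [0.6281, 0.0976, 0.1094]
eef_rot: [-0.001, 0.975, -0.221, 0.002]
wrist_force: [6.5, 0.7, 2.2]
opening: 0.264
(450, 160) 0.0614
(454, 143) 0.1029
(450, 175) 0.1064
(445, 190) 0.107
(444, 200) 0.0175
(555, 210) 0.1075
(456, 150) 0.1079
t 17.08 P [627.4  95.6 109.2] ang -21.1 r 81.0 F [ 7.8 -1.5  3.5] open 0.266
F tangential(cw) -1.4 radial 7.8
rot [-0.    -0.004 -0.002]
[[-0.8, 7.1, 0.6], [-1.2, 14.0, 0.6], [-2.1, 20.9, 0.6], [-3.7, 27.7, 0.6], [-5.8, 34.4, 0.5], [-8.6, 40.8, 0.5], [-11.8, 47.0, 0.5], [-15.6, 52.8, 0.5]]
```

About 716° wound, shelf near 107 mm. Short, force-checked steps from here.

```bash
python3 -m jog '[[[-1,7,0.2],[0,0,0],0],[[-1.6,14,0.2],[0,0,0],0],[[-2.5,21,0.2],[0,0,0],0],[[-4.2,27.7,0.2],[0,0,0],0],[[-6.2,34.4,0.2],[0,0,0],0],[[-9,40.8,0.2],[0,0,0],0]]'; python3 - <<'E'
from circ import *
camera("side")
rows(np.array([551.8,124.8]),80,21,108.6,step=3)
E
```

```text
time_s: 17.58
eef_pos: [0.6029, 0.0624, 0.1096]
eef_rot: [0.0, 0.975, -0.222, 0.004]
wrist_force: [7.2, -3.6, 2.1]
opening: 0.263
t 17.63 P [602.   61.7 109.4] ang -51.5 r 80.6 F [ 6.  -4.7  3. ] open 0.264
F tangential(cw) -1.8 radial 7.4
rot [ 0.    -0.006 -0.002]
[[-2.5, 3.4, 0.8], [-4.6, 7.0, 0.8], [-6.9, 10.5, 0.8], [-9.4, 13.9, 0.8], [-12.1, 17.1, 0.8], [-14.9, 20.2, 0.7], [-17.9, 23.2, 0.7]]
```

```bash
python3 -m jog '[[[-2.5,3.4,0.3],[0,0,0],0],[[-4.6,7,0.3],[0,0,0],0],[[-6.9,10.5,0.3],[0,0,0],0],[[-9.4,13.9,0.3],[0,0,0],0],[[-12.1,17.1,0.3],[0,0,0],0],[[-15,20.2,0.3],[0,0,0],0]]'; python3 - <<'E'
from circ import *
camera("side")
rows(np.array([551.8,124.8]),80,21,108.6,step=3)
E
```

```text
time_s: 18.13
eef_pos: [0.5803, 0.0496, 0.1095]
eef_rot: [0.001, 0.975, -0.222, 0.004]
wrist_force: [5.5, -4.9, 3.0]
opening: 0.263
t 18.18 P [579.7  49.3 109.4] ang -69.7 r 80.5 F [ 4.1 -5.8  4.1] open 0.261
F tangential(cw) -1.8 radial 6.9
rot [ 0.002 -0.008 -0.002]
[[-3.3, 2.6, 0.8], [-6.5, 5.4, 0.7], [-9.8, 8.0, 0.7], [-13.2, 10.4, 0.7], [-16.7, 12.6, 0.7], [-20.4, 14.7, 0.6], [-24.1, 16.6, 0.6]]
```

Total 764°, drag unchanged at about 2 N tangential.

```bash
python3 -m jog '[[[-3.3,2.6,0.3],[0,-0.004,0],0],[[-6.5,5.4,0.3],[0,-0.006,0],0],[[-9.8,8,0.3],[0,-0.006,0],0],[[-13.2,10.4,0.3],[0,-0.006,0],0],[[-16.7,12.6,0.3],[0,-0.006,0],0]]'; python3 - <<'E'
from circ import *
camera("side")
rows(np.array([551.8,124.8]),80,15,108.6,step=2.5)
E
```

```text
time_s: 18.6
eef_pos: [0.5593, 0.0449, 0.1093]
eef_rot: [0.002, 0.975, -0.221, 0.001]
wrist_force: [2.6, -4.5, 4.0]
opening: 0.261
t 18.65 P [558.6  44.8 109.2] ang -85.2 r 80.3 F [ 3.7 -6.1  5. ] open 0.267
F tangential(cw) -3.2 radial 6.4
rot [ 0.003 -0.003 -0.001]
[[-3.2, 1.4, 0.6], [-6.3, 3.0, 0.6], [-9.5, 4.4, 0.5], [-12.8, 5.7, 0.5], [-16.1, 6.8, 0.5], [-19.4, 7.8, 0.5]]
```

```bash
python3 -m jog '[[[-3.2,1.4,0.3],[0,0,0],0],[[-6.3,3,0.3],[0,0,0],0],[[-9.5,4.4,0.3],[0,0,0],0],[[-12.8,5.7,0.3],[0,0,0],0]]'; python3 - <<'E'
from circ import *
camera("side")
rows(np.array([551.8,124.8]),80,10,108.6,step=2.5)
E
```

```text
time_s: 18.98
eef_pos: [0.5446, 0.045, 0.1092]
eef_rot: [0.003, 0.975, -0.221, 0.001]
wrist_force: [2.6, -4.5, 4.1]
opening: 0.268
t 19.03 P [543.9  45.1 109.1] ang -95.6 r 80.1 F [ 2.7 -5.6  5.7] open 0.266
F tangential(cw) -3.3 radial 5.3
rot [ 0.005 -0.003 -0.001]
[[-3.4, 1.0, 0.5], [-6.7, 2.0, 0.5], [-10.1, 2.8, 0.5], [-13.5, 3.5, 0.4]]
```

Total 790°.

```bash
python3 -m jog '[[[-3.4,1,0.3],[0,0,0],0],[[-6.7,2,0.3],[0,0,0],0],[[-10,2.8,0.3],[0,0,0],0]]'; python3 - <<'E'
from circ import *
camera("side")
rows(np.array([551.8,124.8]),80,10,108.6,step=2.5)
E
```

```text
time_s: 19.28
eef_pos: [0.5337, 0.0469, 0.1092]
eef_rot: [0.003, 0.975, -0.221, 0.001]
wrist_force: [2.3, -2.7, 5.0]
opening: 0.259
t 19.33 P [533.1  47.  109.1] ang -103.5 r 80.0 F [ 2.  -4.3  6.5] open 0.265
F tangential(cw) -3.0 radial 3.7
rot [ 0.006 -0.003 -0.   ]
[[-3.4, 0.6, 0.4], [-6.9, 1.1, 0.4], [-10.4, 1.5, 0.4], [-13.8, 1.7, 0.4]]
```

Total 798°.

```bash
python3 -m jog '[[[-3.4,0.6,0],[0,0,0],0],[[-6.9,1.1,0],[0,0,0],0],[[-10.3,1.5,0],[0,0,0],0]]'; python3 - <<'E'
from circ import *
camera("side")
rows(np.array([551.8,124.8]),80,10,108.8,step=2.5)
E
```

```text
time_s: 19.58
eef_pos: [0.5228, 0.0503, 0.1091]
eef_rot: [0.003, 0.975, -0.221, 0.001]
wrist_force: [2.6, -2.7, 4.9]
opening: 0.259
t 19.63 P [522.3  50.6 109. ] ang -111.7 r 79.9 F [ 2.8 -3.5  6.1] open 0.265
F tangential(cw) -3.9 radial 2.2
rot [ 0.006 -0.003  0.   ]
[[-3.5, 0.3, 0.2], [-7.0, 0.3, 0.2], [-10.5, 0.1, 0.2], [-13.9, -0.2, 0.2]]
```

Total 806°.

```bash
python3 -m jog '[[[-3.5,0.2,0],[0,0,0],0],[[-7,0.2,0],[0,0,0],0],[[-10.5,0,0],[0,0,0],0]]'; python3 - <<'E'
from circ import *
q,d=camera("scene"); cv2.imwrite("pics/sc9.png",q[:,:,::-1])
c=get_calibration("scene");T=c["world_from_camera"]
for u,v in[(454,143),(450,175),(445,190),(555,210),(456,150)]:
    print((u,v),((np.array([(u-c["cx"])/c["fx"],(v-c["cy"])/c["fy"],1])*d[v,u])@T[:3,:3].T+T[:3,3])[2].round(4))
rows(np.array([551.8,124.8]),80,12,108.8,step=3)
E
```

```text
time_s: 19.88
eef_pos: [0.5125, 0.0554, 0.1091]
eef_rot: [0.003, 0.975, -0.221, 0.001]
wrist_force: [3.0, -2.3, 4.8]
opening: 0.265
(454, 143) 0.0623
(450, 175) 0.1108
(445, 190) 0.1094
(555, 210) 0.1117
(456, 150) 0.1088
t 19.93 P [511.9  55.7 109. ] ang -120.0 r 79.8 F [ 1.2 -2.9  6.1] open 0.264
F tangential(cw) -2.5 radial 1.9
rot [ 0.006 -0.002  0.   ]
[[-4.2, -0.2, 0.2], [-8.3, -0.9, 0.2], [-12.4, -1.8, 0.1], [-16.5, -2.8, 0.1]]
```

```bash
python3 -m jog '[[[-4.2,-0.3,0],[0.005,0,0],0],[[-8.3,-0.9,0],[0.005,0,0],0],[[-12.4,-1.9,0],[0.005,0,0],0]]'; python3 - <<'E'
from circ import *
camera("side")
rows(np.array([551.8,124.8]),80,12,108.8,step=3)
E
```

```text
time_s: 20.18
eef_pos: [0.5012, 0.0631, 0.109]
eef_rot: [0.001, 0.975, -0.221, 0.001]
wrist_force: [3.0, -2.9, 3.5]
opening: 0.264
t 20.23 P [500.6  63.6 108.8] ang -129.9 r 79.8 F [ 2.7 -2.9  5. ] open 0.262
F tangential(cw) -3.9 radial 0.5
rot [ 0.001 -0.002  0.001]
[[-4.1, -1.0, 0.0], [-8.0, -2.4, 0.0], [-11.9, -3.9, 0.0], [-15.7, -5.7, 0.0]]
```

Total 824.5°.

```bash
python3 -m jog '[[[-4.1,-1,0],[0,0,0],0],[[-8,-2.4,0],[0,0,0],0],[[-11.9,-4,0],[0,0,0],0]]'; python3 - <<'E'
from circ import *
camera("side")
rows(np.array([551.8,124.8]),80,12,108.8,step=3)
E
```

```text
time_s: 20.48
eef_pos: [0.4945, 0.0698, 0.1098]
eef_rot: [0.003, 0.975, -0.22, 0.005]
wrist_force: [14.9, -19.1, -2.8]
opening: 0.264
t 20.53 P [494.3  70.  109.8] ang -136.4 r 79.4 F [ 11.9 -14.2  -3. ] open 0.26
F tangential(cw) -18.5 radial 1.2
rot [ 0.003 -0.011  0.002]
[[-4.1, -1.1, 0.9], [-7.9, -2.9, 0.9], [-11.5, -4.9, 0.8], [-15.1, -7.1, 0.8]]
```

The crank has gone firm: tangential resistance jumped from about 3.5 N to 18.5 N and travel stopped short of the commanded pose, at about 831° (2.31 turns). I'll relax to where it stands and check the seat.

```bash
python3 -m jog '[[[0,0,0.5],[0,0,0],0],[[0,0,0.9],[0,-0.008,0],0],[[0,0,0.9],[0,-0.008,0],0],[[0,0,0.9],[0,-0.008,0],0]]'; python3 - <<'E'
from circ import *
p,d0=camera("side");q,d=camera("scene")
c=get_calibration("scene");T=c["world_from_camera"]
for u,v in[(450,175),(445,190),(555,210),(456,150)]:
    print((u,v),((np.array([(u-c["cx"])/c["fx"],(v-c["cy"])/c["fy"],1])*d[v,u])@T[:3,:3].T+T[:3,3])[2].round(4))
rows(np.array([551.8,124.8]),80,3,108.8,step=1.5)
f=lambda i,x,y:cv2.resize(i[y:y+75,x:x+100,::-1],(400,300),interpolation=cv2.INTER_CUBIC)
cv2.imwrite("pics/s10c.png",np.hstack([f(p,230,310),f(q,325,105)]))
E
```

```text
time_s: 20.87
eef_pos: [0.4958, 0.0685, 0.1094]
eef_rot: [0.003, 0.976, -0.22, 0.003]
wrist_force: [6.3, -9.2, 2.8]
opening: 0.261
(450, 175) 0.1089
(445, 190) 0.1101
(555, 210) 0.1116
(456, 150) 0.1113
t 20.97 P [495.8  68.5 109.4] ang -134.8 r 79.4 F [ 7.1 -9.2  1.9] open 0.264
F tangential(cw) -11.5 radial 1.5
rot [ 0.005 -0.007  0.002]
[[-2.2, -0.2, 0.6], [-4.1, -1.0, 0.6]]
```

View pics/s10c.png

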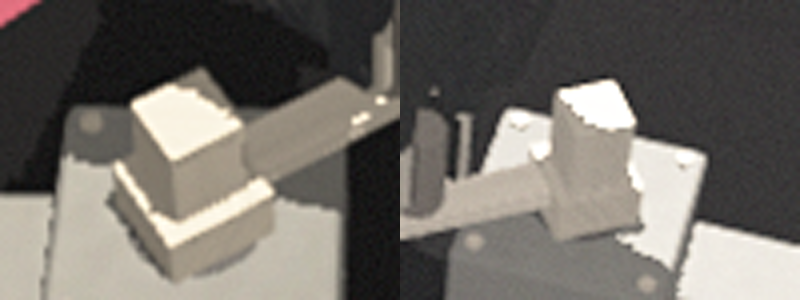

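```bash
python3 -m jog '[[[0.8,0.2,0.3],[0,0,0],0],[[1.4,0.3,0.4],[0,0,0],0],[[1.4,0.3,0.4],[0,0,0],0]]'; python3 - <<'E'
from circ import *
camera("side")
rows(np.array([551.8,124.8]),80,3,108.8,step=1.5)
E
```

```text
time_s: 21.22
eef_pos: [0.4969, 0.0672, 0.1091]
eef_rot: [0.003, 0.976, -0.22, 0.003]
wrist_force: [3.0, -4.7, 5.2]
opening: 0.264
t 21.27 P [496.9  67.3 109.1] ang -133.6 r 79.5 F [ 1.5 -6.1  5.3] open 0.267
F tangential(cw) -5.3 radial 3.4
rot [ 0.005 -0.008  0.002]
[[-2.1, -0.2, 0.3], [-4.1, -1.0, 0.3]]
```

```bash
python3 -m jog '[[[0,0,0],[0,0,0],0.55],[[0,0,0],[0,0,0],0.55],[[0,0,0],[0,0,0],0.55],[[0,0,0],[0,0,0],0.55],[[0,0,-15],[0,0,0],0.55],[[0,0,-40],[0,0,0],0.55],[[0,0,-70],[0,0,0],0.55],[[0,0,-100],[0,0,0],0.55],[[0,0,-130],[0,0,0],0.55],[[0,0,-130],[0,0,0],0.55]]'; python3 - <<'E'
from circ import *
p,d0=camera("side");q,d=camera("scene");w,dw=camera("wrist")
cv2.imwrite("pics/w11.png",w[:,:,::-1]);cv2.imwrite("pics/sd11.png",p[:,:,::-1]);cv2.imwrite("pics/sc11.png",q[:,:,::-1])
goto([551.8,124.8,200],-25.5)
f=lambda i,x,y:cv2.resize(i[y:y+75,x:x+100,::-1],(400,300),interpolation=cv2.INTER_CUBIC)
cv2.imwrite("pics/s11c.png",np.vstack([np.hstack([f(p,260,310),f(q,310,105)]),np.hstack([cv2.resize(w[:,:,::-1],(400,300)),cv2.resize(q[:,:,::-1],(400,300))])]))
E
```

```text
time_s: 22.1
eef_pos: [0.4991, 0.0685, 0.2453]
eef_rot: [0.003, 0.976, -0.22, 0.008]
wrist_force: [1.6, 0.6, 1.0]
opening: 0.551
now [495.8  68.6 238.6] yaw -25.4 shift [ 26.3 -75.   38.3] rot [ 0.006 -0.007  0.002] open 0.551 F [-0.2 -0.2  0.6] t 22.25
```

View pics/s11c.png

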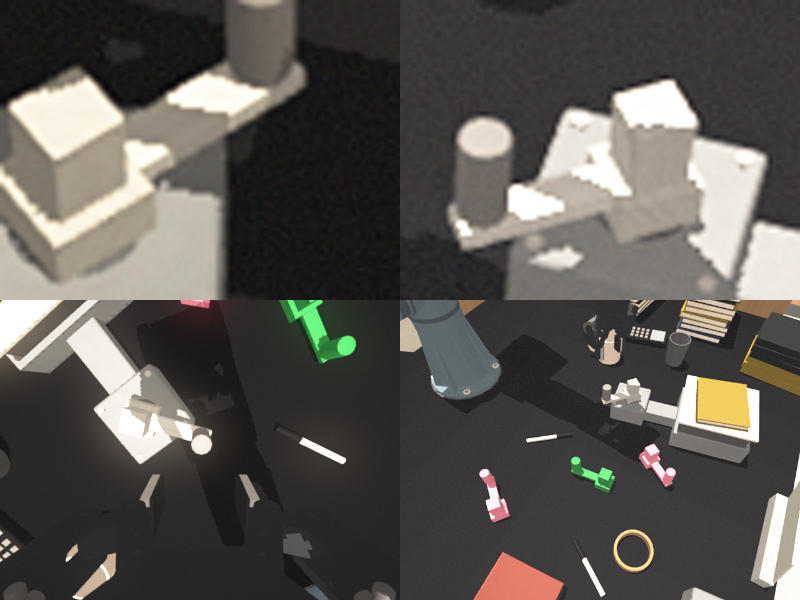

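```bash
python3 - <<'E'
from h import *
for n in("scene","side"):
    im,d=camera(n);c=get_calibration(n);T=c["world_from_camera"]
    v,u=np.mgrid[0:480,0:640]; P=(np.stack([(u-c["cx"])/c["fx"]*d,(v-c["cy"])/c["fy"]*d,d],-1)@T[:3,:3].T+T[:3,3])*1000
    b=proj(c,[.5518,.1248,.118]).round().astype(int)
    r=np.radians(-134.3); k=proj(c,[.5518+.08*np.cos(r),.1248+.08*np.sin(r),.129]).round().astype(int)
    s=lambda q,w=2:np.median(P[q[1]-w:q[1]+w+1,q[0]-w:q[0]+w+1].reshape(-1,3),0).round(1)
    # hub top corner strip / gearbox / arm
    arm=proj(c,[.5518+.045*np.cos(r),.1248+.045*np.sin(r),.082]).round().astype(int)
    print(n,"boss",b,s(b),"knob",k,s(k),"arm",arm,s(arm,1))
    g=np.abs(P[...,2]-60)<6; g&=(np.hypot(P[...,0]-552,P[...,1]-125)<62); print(" gear top med",np.median(P[g][:,2]).round(1))
    t=(np.hypot(P[...,0]-551.8,P[...,1]-124.8)<20)&(P[...,2]>108); print(" boss top med",np.median(P[t],0).round(1),np.percentile(P[t][:,2],[10,90]).round(1))
    sh=(P[...,2]>90)&(P[...,2]<120)&(im.min(2)>200)&(P[...,0]>670); print(" shelf",np.median(P[sh][:,2]).round(1))
E
```

```text
scene boss [374 132] [551.7 123.1 119.1] knob [331 137] [496.9  66.7 130.2] arm [348 152] [520.6  91.   83.5]
 gear top med 61.1
 boss top med [551.5 119.5 118.9] [112.  120.4]
 shelf 110.5
side boss [277 338] [551.6 125.6 119. ] knob [327 307] [496.   69.5 129.7] arm [306 340] [520.8  93.5  83.4]
 gear top med 60.8
 boss top med [541.4 127.9 519.9] [116.1 556.9]
 shelf 110.2
```

Seat check: boss top minus gearbox top is 58.0 mm in both views, which is the fully-down value. The knob and arm are level, and the shelf is at about 109.4 mm after correcting the depth bias. The gripper is clear. Handing in.

```bash
python3 -c "
from bench import *
print(hand_in())"
```

```text
the job is handed in; nothing more can be done
None
```

The book is raised: I fitted the steel crank with the grey knob onto the riser's shaft and wound it clockwise until it went firm, at about 2.31 turns. I then eased off, let go, lifted the gripper clear and handed in at about 22 s of the 72 s allowed.

**At the stop:** tangential resistance at the knob jumped from about 3.5 N to 18.5 N. The crank stopped short of the commanded pose, so I pushed no further. The knob's height reading rose about 1 mm at that moment and came most of the way back when I eased off.

**Last checks:**
- **Crank seat:** the boss top was about 58 mm above the gearbox top in both camera views, which is the fully-down value, and the arm and knob were level.
- **Shelf height:** it read 110.2 to 110.5 mm raw, or about 109.4 mm after taking off the roughly 1 mm high bias seen on the gearbox top. This agrees with the stop at about 109 mm.
- **Other things on the table:** they looked unmoved in the last picture, but I judged this by eye and did not measure it.
- **Disagreements:** the two cameras differed by about 2 mm in absolute position early on but agreed on relative positions. The final boss-top height taken over an area of the side view was spoiled by stray depth points, so I used the reading at the boss itself.

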